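# Shim the granite plate level

### The job

The small granite surface plate stands low on its right side because a foot pad is missing. Lay the yellow spirit level across the plate from left to right, near the middle, then slide the red wedge, thin end first, under the low right edge, straight in from the right and nearer the front corner, and push it in gently, bit by bit, until the bubble stands still between the two lines; let go and leave the wedge carrying the plate and the level on top. Move the plate only with the wedge: keep your hand off it, do not shove it along the bench or jam the wedge against it, set the level down softly, and leave the other tools where they are.

Things in the scene. Friction and masses are not known exactly. Their poses are not given: they have to be found in the camera images.
- plate: dark speckled granite surface plate: slab 170 (x) x 220 (y) x 30 mm on 19 mm feet, weight unknown, 1.1 to 3.5 kg. Origin: under the slab's centre, 19 mm below its underside, in the plane of the foot soles; z up, +y to the two good feet, -y to the low right edge. It leans about 26 mrad down to -y at first
- plate_top (a point): middle of the plate's polished top face, 49 mm above the plate's origin; axes as the plate. Behind the bench's middle, between the plate and the level's place (world x 0.58 to 0.70, y 0.01 to 0.20), stands a fixed wooden parts box whose half-open lid reaches 130 mm up: carry things over it or in front of it
- plate_low_edge (a point): point on the lower rim of the plate's low right (-y) edge, 30 mm toward the front (-x) from that edge's middle; the wedge goes under here, pushed along the plate's +y. The underside there is 13.5 mm above the bench at first, 19 mm when level. Under the slab it is clear 150 mm deep, from x -50 to +30 mm of the plate
- level: yellow torpedo spirit level with black ends, 24 mm wide (x) x 160 long (y) x 30 high, 0.25 kg; the middle 66 mm round the vial is 16 mm high with side rails to 22 mm. Origin: centre of its underside; y runs along it, z up. It reads the lean along its own y
- bubble (a joint): the pale bubble in the level's green vial: m along the level's +y from the middle, stops at +-0.018. It floats to the HIGH end, 1.5 mm per mrad of lean (per 0.2 mm of height at the plate's low edge), and settles in about 1 s. The bubble is 16 mm long and the black lines are 22 mm apart, so within +-0.003 it stands between them
- wedge: red plastic levelling wedge on a soft black rubber sole, 125 mm long (x), 36 wide (y), 0.14 kg. Origin: on the bench under its middle when the sole is not squashed; +x to the thin tip (x +62.5 mm), upright butt end at x -62.5 mm. The plastic starts 8 mm up; its sloping top is 10.5 mm high at the tip, 35.5 mm at the butt (0.2 mm per mm)
- wedge_tip (a point): middle of the upper rim of the wedge's tip; axes as the wedge. The sole squashes 1 mm per 2.2 N, 3 to 7 mm under the plate depending on its unknown weight, so the plate comes level with anything from 55 to 85 mm of the wedge under the edge. It slides under 6 to 20 N and stays put; fingers on it carry part of the load, so the bubble reads true only with the hand off
- plate_feet (a point): sole-plane point midway between the plate's two good rubber feet (plate x -65 and +65, y +85 mm), about which the plate turns. The third foot (x +45, y -85 mm) is a bare steel stud, too short
- screwdriver: orange-handled screwdriver, 208 mm, lying at the bench's front edge: leave alone
- pencil: red carpenter's pencil, 163 mm, at the bench's front edge on the far left: leave alone
- chisel_24: wood-handled chisel, 242 mm, near the front edge on the right: leave alone
- tape_measure: yellow tape measure, 79 x 86 x 35 mm, on the left near the front: leave alone
- masking_tape: roll of cream masking tape, 85 mm across, 19 mm high, behind the level: leave alone

How it is judged:
On the way, in this order (a step that is already met when the one before it is completed fails the run):
1. the level lies across the leaning plate and its bubble has run to the high end (horizontal distance between level and plate_top below 0.05 m and z of level in the frame of plate_top between -0.005 and 0.005 m and angle between the y axis of level and the y axis of plate, either way round below 0.2 rad and (value of joint bubble above 0.01 m or value of joint bubble below -0.01 m)), for 0.3 s.
2. the wedge is under the low edge and carries it (contact force between wedge and plate above 3 N), for 0.2 s.
At the end, for the whole second after the job is handed in: Bubble within 3 mm of the middle (between the lines); level on the plate within 50 mm of its middle and 0.2 rad of its y; wedge in from the right (0.4 rad), tip 25 mm or more under the low edge, in the front half, carrying over 3 N; plate leans under 0.012 rad; all at rest and released (value of joint bubble between -0.003 and 0.003 m and horizontal distance between level and plate_top below 0.05 m and z of level in the frame of plate_top between -0.005 and 0.005 m and angle between the y axis of level and the y axis of plate, either way round below 0.2 rad and contact force between wedge and plate above 3 N and angle between plate's own z axis and vertical below 0.012 rad and y of wedge_tip in the frame of plate above -0.085 m and x of wedge_tip in the frame of plate between -0.085 and 0.015 m and angle between the x axis of wedge and the y axis of plate, either way round below 0.4 rad and linear speed of each of plate, wedge, level below 0.01 m/s); the robot touches nothing.
It fails at once if the plate is shoved along the bench by more than 12 mm at its good feet (distance of plate_feet from where it was at the start of the episode above 0.012 m).
It fails at once if the robot presses on the plate with more than 5 N (contact force between any of the fingers, the arm and plate above 5 N).
It fails at once if the wedge is jammed against the plate with more than 30 N (contact force between wedge and plate above 30 N).
It fails at once if the level is pressed on the plate with more than 30 N (contact force between level and plate above 30 N).
It fails at once if another tool is moved by more than 20 mm (distance of any of screwdriver, pencil, chisel_24, tape_measure, masking_tape from where it was at the start of the episode above 0.02 m).
It also fails if it takes over 72 s, if anything falls off the work surface, if the arm or the gripper's body presses on something with over 40 N, if the wrist force passes 120 N, or if a joint passes its speed limit or range.

### The arm

A 6-joint arm with a two-finger parallel gripper is mounted at the origin on a cart in front of the work surface, level with it; the furniture and walls round the work are solid. World frame = base frame: x ahead of the robot, y to its left, z up, the work surface at z = 0. Lengths are in m, angles in rad, forces in N, time in s.
With the tool pointing down it reaches from about 0.35 to 0.8 m from the base axis. Payload 7.3 kg.
Tool frame: the origin (TCP) lies between the finger pads; the fingertips stand 25 mm ahead of it and the grasp point (between the pads) lies 6 mm ahead of it (r.tip_extent is the distance from the TCP to the fingertips, in m); z points along the fingers, y is the line along which they close (so a half turn about z gives the same grasp; the last joint's range is limited). The gripper opens to 85 mm and grips with 20 to 120 N. Pads are 22 mm wide; open, the fingers measure 114 mm over their backs; the gripper's body (76 mm by 85 mm) begins 54 mm behind the grasp point. The pads swing forward as they close: fully open they stand 13 mm farther back than shut.
Start: joints at [1.181, 0.342, 1.524, -0, 1.275, -0.146], TCP at [0.127, 0.509, 0.256] pointing down, gripper open.
Joint ranges: [-2.53, 2.53], [-0.77, 2.02], [0.04, 2.7], [-1, 4.14], [0.28, 2.66], [-3.11, 3.11]. Speed limits (rad/s): [2.57, 2.57, 3.14, 3.14, 3.14, 3.14].

### API

Orientations are given as a unit quaternion [x, y, z, w].
In Python, from workcell import r, command_gripper, optics gives the robot as it stands. The module is installed in compiled form; this text tells all that it offers. Calls block until the motion is done:
- r.reach(position, orientation): joint-space move of the TCP to a pose.
- r.move_straight(position, orientation=None, speed=0.15, max_force=None): straight line of the TCP; orientation=None keeps the orientation; speed is the mean speed in m/s. With max_force (N) it stops when the force on the tool has changed by that much, and returns True; else False.
- r.movej(angles): joint-space move.
- command_gripper(opening, force=None): finger opening in m; force is the grip in N (None keeps the last); returns when the fingers have stopped.
- r.hold(seconds).
- r.solve_ik(position, orientation): joint angles nearest the present ones, or None.
- r.read_state(): the state.
- optics.get_image(name): name is "scene" or "top" or "wrist"; returns (picture, depth): 400x640x3 uint8, red, green, blue; 400x640 float32, m along the optical axis (not along the pixel's ray), 0 where there is no reading.
- optics.camera_model(name): a dict with "K" (3x3 intrinsics, pixels), "R" (3x3) and "t" (3): a world point X has camera coordinates R X + t; the wrist camera has in their place "tool_from_camera" (4x4, takes a point from camera to tool coordinates, whose origin is the TCP and whose axes are the flange's). Camera axes: x right, y down, z forward; pixel columns grow to the right and rows downward; lengths in m; the calibration is good to about 2 mm. A picture is of the moment at which its call begins: read the wrist's pose just before it. camera_model takes no time and is no camera call.
A pose or a line that the arm cannot do raises r.PlanningError and nothing moves.
- r.finish_job(): hands the job in; it is judged then, once.
The state is a dict: "time_s": time; "joint_positions": joint angles; "dq": joint speeds; "tau": joint torques, N m; "eef_pos": TCP position; "eef_rot": TCP orientation; "contact_force": force on the tool from outside, world axes, zero at the start; "torque": the same for the moment, N m; "grip_width": finger opening in m; "grip_force": force on a finger pad.
Only numpy, scipy, OpenCV 4.12 (cv2) and the standard library are available. Lean on these libraries where they do the work, as an engineer would, in place of code of your own. Each camera call takes 0.05 s, during which the arm holds its last target. There are 200 camera calls.

## Working session

There is one attempt and no reset: what is moved stays moved. The work goes in short steps, each a Python script; the robot and the scene stay as the last script left them, time stands still between calls to the robot, and variables do not carry over. Pictures are saved under pics/ and viewed, at most 10 in all, crops included, and the job is handed in when it is done.

```bash
mkdir -p pics
cat > h.py <<'E'
import numpy as np, cv2
from workcell import r, command_gripper, optics
from scipy.spatial.transform import Rotation as Ro
def shot(n,f=None):
    im,d=optics.get_image(n)
    if f: cv2.imwrite('pics/'+f,im[:,:,::-1]); np.save('pics/'+f[:-4]+'.npy',d)
    return im,d
def cloud(n,d):
    c=optics.camera_model(n);K=c['K'];v,u=np.mgrid[:d.shape[0],:d.shape[1]]
    P=np.stack([(u-K[0,2])/K[0,0]*d,(v-K[1,2])/K[1,1]*d,d],-1)
    return (P-c['t'])@c['R']
E
python3 - <<'E'
from h import *
s=r.read_state();print(s['eef_pos'],s['eef_rot'],s['time_s'],s['grip_width'],r.tip_extent)
shot('top','top1.png');shot('scene','sc1.png')
E
```

```text
[0.12656017 0.50914353 0.25562995] [ 1.21581794e-01  9.92581114e-01 -7.45178255e-04 -2.09422051e-04] 0.0 0.08539916336269962 0.025
```

View pics/top1.png

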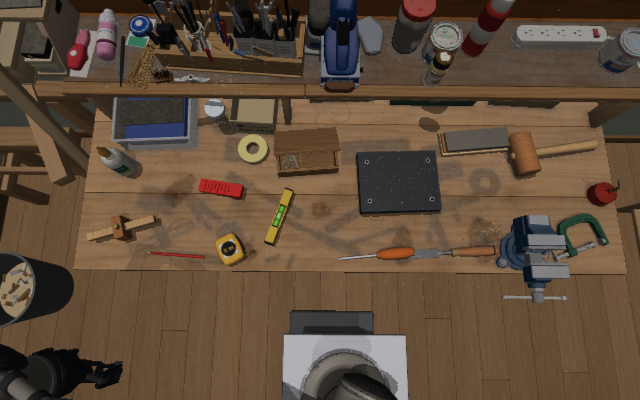

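View pics/sc1.png

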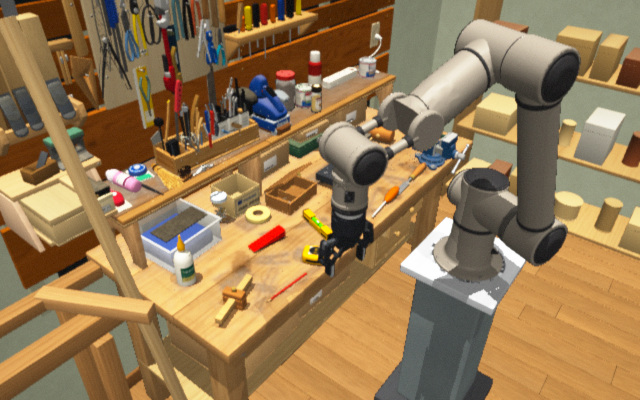

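The top view shows the level at px (279,216), the wedge at (221,188), the plate at (399,182) and the box at (307,152). Next I segment them with depth.

Run:
```python
from h import *
im=cv2.imread('pics/top1.png');d=np.load('pics/top1.npy');P=cloud('top',d)
hsv=cv2.cvtColor(im,cv2.COLOR_BGR2HSV);H,S,V=[hsv[...,i].astype(int) for i in range(3)]
def box(u0,v0,u1,v1):
    m=np.zeros(d.shape,bool);m[v0:v1,u0:u1]=1;return m
def rep(n,m):
    Q=P[m];(c,sz,a)=cv2.minAreaRect((Q[:,:2]*1000).astype(np.float32))
    print(n,len(Q),'c',c,'sz',sz,'a',a,'z',np.percentile(Q[:,2],[2,25,50,75,98]).round(4));print(cv2.boxPoints((c,sz,a)).round(0).tolist());return Q
for n,b,zl in [('level',(255,180,305,250),.012),('wedge',(190,170,250,207),.006),('plate',(345,140,450,222),.025)]:
    Q=rep(n,box(*b)&(P[...,2]>zl)&(P[...,2]<.1)&(S>0))
    A=np.c_[Q[:,:2],np.ones(len(Q))];print(' planefit',np.linalg.lstsq(A,Q[:,2],rcond=None)[0].round(4))
rep('wedgered',box(190,170,250,207)&((H<8)|(H>172))&(S>170)&(P[...,2]>.004))
print('bench z',P[240,330],P[200,340],P[230,200])
a=np.concatenate([cv2.resize(im[170:255,190:310],None,fx=5,fy=5,interpolation=cv2.INTER_CUBIC)]);cv2.imwrite('pics/c1.png',a)
print(optics.camera_model('top')['K'][0,0],optics.camera_model('top')['t'])
```

```text
level 555 c (457.8431701660156, 176.79718017578125) sz (25.305355072021484, 159.87135314941406) a 69.8483657836914 z [0.0144 0.0251 0.029  0.0306 0.0336]
[[378.0, 192.0], [529.0, 137.0], [537.0, 161.0], [387.0, 216.0]]
 planefit [ 0.04    0.1157 -0.0113]
wedge 599 c (531.3291015625, 359.3630065917969) sz (156.66558837890625, 66.10403442382812) a 73.90204620361328 z [0.0097 0.0162 0.0227 0.0291 0.0362]
[[478.0, 293.0], [541.0, 275.0], [585.0, 425.0], [521.0, 444.0]]
 planefit [ 0.0438 -0.178   0.0594]
plate 4969 c (573.233642578125, -173.19007873535156) sz (204.405029296875, 268.2939453125) a 2.5816988945007324 z [0.0334 0.045  0.0469 0.0487 0.0522]
[[465.0, -44.0], [477.0, -312.0], [681.0, -303.0], [669.0, -35.0]]
 planefit [0.0013 0.0262 0.0497]
wedgered 595 c (440.0372009277344, 225.3788604736328) sz (426.88201904296875, 87.67835998535156) a 50.70823669433594 z [0.0098 0.0163 0.0227 0.0292 0.0364]
[[271.0, 88.0], [339.0, 32.0], [609.0, 363.0], [541.0, 418.0]]
bench z [0.39489888 0.0357667  0.00383803] [0.50761058 0.00735514 0.00357989] [ 0.42020045  0.39538746 -0.00176576]
387.9097609243716 [0.07843814 0.51256841 0.97637409]
```

View pics/c1.png

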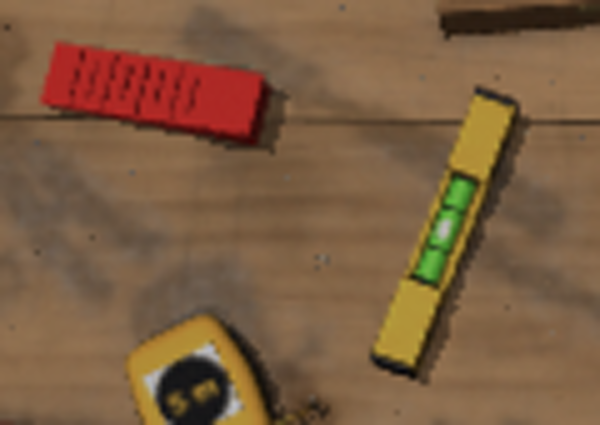

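The wedge's thin end is on the left, facing +y, so it already points the right way. Next come refined poses from the corners, plus the plate's yaw.

```bash
cat >> h.py <<'E'
def atz(uv,z,n='top'):
    c=optics.camera_model(n);K=c['K'];dr=np.array([(uv[0]-K[0,2])/K[0,0],(uv[1]-K[1,2])/K[1,1],1])@c['R'];o=-c['t']@c['R']
    return o+dr*(z-o[2])/dr[2]
def q(cl,tilt=0.0):
    "tool down, closing line at angle cl (rad) ; tilt about world x"
    b=(cl+np.pi/2)/2
    return (Ro.from_euler('x',tilt)*Ro.from_quat([np.cos(b),np.sin(b),0,0])).as_quat()
def st(): 
    s=r.read_state();return s['time_s'],s['eef_pos'].round(4),s['contact_force'].round(1),s['grip_width'],s['joint_positions'].round(2)
E
python3 - <<'E'
from h import *
C=lambda a,b:(190+(a-2)/5,170+(b-2)/5)
w=[atz(C(*p),z) for p,z in [((57,43),.0105),((42,105),.0105),((266,73),.0355),((252,137),.0355)]]
t=(w[0]+w[1])/2;b=(w[2]+w[3])/2;print('wedge tip',t,'butt',b,np.linalg.norm((t-b)[:2]),np.degrees(np.arctan2(*(t-b)[[1,0]])), 'mid',(t+b)/2, [np.linalg.norm((w[i]-w[i+1])[:2]) for i in (0,2)])
l=[atz(C(*p),.03) for p in [(477,90),(517,103),(375,357),(413,373)]]
u=(l[0]+l[1])/2;v=(l[2]+l[3])/2;print('level',(u+v)/2,np.linalg.norm(u-v),np.degrees(np.arctan2(*(u-v)[[1,0]])))
im=cv2.imread('pics/top1.png');P=cloud('top',np.load('pics/top1.npy'))
m=((im.max(2)<95)&(P[...,2]>.035)&(P[...,2]<.06)).astype(np.uint8);m[:140]=0;m[222:]=0;m[:,:345]=0;m[:,450:]=0
m=cv2.morphologyEx(cv2.morphologyEx(m,cv2.MORPH_CLOSE,np.ones((5,5))),cv2.MORPH_OPEN,np.ones((15,15)))
ys,xs=np.nonzero(m);Q=P[m>0];Q[:,:]=[atz((x,y),0.049+0.026*(P[y,x,1]+.173)-.0022) for y,x in zip(ys,xs)]
c=cv2.minAreaRect((Q[:,:2]*1000).astype(np.float32));print('plate',c,cv2.boxPoints(c).round(0).tolist(),Q[:,:2].mean(0))
cands=lambda p,a:[(round(x,2),None if (j:=r.solve_ik(p,q(x))) is None else j.round(2)) for x in (a,a+np.pi,a-np.pi)]
print(cands([.458,.177,.12],np.radians(70)),cands([.58,-.175,.15],0),cands([.53,.36,.12],0),cands([.54,-.42,.1],0))
print(optics.camera_model('wrist'))
E
```

```text
wedge tip [0.54748473 0.40297846 0.0105    ] butt [0.52448634 0.27969834 0.0355    ] 0.12540699549524342 79.4327190643008 mid [0.53598554 0.3413384  0.023     ] [np.float64(0.03657616606248968), np.float64(0.036631819925554636)]
level [0.45767723 0.17569423 0.03      ] 0.15702727682063836 -19.215553839541254Traceback (most recent call last):
  File "<stdin>", line 10, in <module>
  File "h.py", line 13, in atz
    c=optics.camera_model(n);K=c['K'];dr=np.array([(uv[0]-K[0,2])/K[0,0],(uv[1]-K[1,2])/K[1,1],1])@c['R'];o=-c['t']@c['R']
ValueError: time passes only in moves, steps and waits
```

```bash
sed -i 's/^def atz/import functools\ncam=functools.cache(optics.camera_model)\ndef atz/; s/    c=optics.camera_model(n);K=c\[.K.\];dr/    c=cam(n);K=c["K"];dr/' h.py
python3 - <<'E'
from h import *
im=cv2.imread('pics/top1.png');P=cloud('top',np.load('pics/top1.npy'))
m=((im.max(2)<95)&(P[...,2]>.035)&(P[...,2]<.06)).astype(np.uint8);m[:140]=0;m[222:]=0;m[:,:345]=0;m[:,450:]=0
m=cv2.morphologyEx(cv2.morphologyEx(m,cv2.MORPH_CLOSE,np.ones((5,5))),cv2.MORPH_OPEN,np.ones((15,15)))
ys,xs=np.nonzero(m);Q=np.array([atz((x,y),0.047+0.026*(P[y,x,1]+.173)) for y,x in zip(ys,xs)])
c=cv2.minAreaRect((Q[:,:2]*1000).astype(np.float32));print('plate',c,cv2.boxPoints(c).round(0).tolist(),Q[:,:2].mean(0))
cands=lambda p,a:[(round(x,2),None if (j:=r.solve_ik(p,q(x))) is None else np.round(j,2)) for x in (a,a+np.pi,a-np.pi)]
for p,a in [([.458,.177,.12],np.radians(70)),([.58,-.175,.15],0),([.53,.36,.12],-.18),([.54,-.42,.1],0)]: print(cands(p,a))
print(optics.camera_model('wrist')['tool_from_camera'].round(3),optics.camera_model('wrist')['K'][0,0])
E
```

```text
plate ((554.0607299804688, -149.06924438476562), (171.64678955078125, 221.5027618408203), 2.543041467666626) [[463.0, -42.0], [473.0, -264.0], [645.0, -256.0], [635.0, -35.0]] [ 0.55213754 -0.14860742]
[(np.float64(1.22), array([ 0.21,  0.44,  1.8 , -0.  ,  0.9 , -1.01])), (np.float64(4.36), array([ 0.21,  0.44,  1.8 , -0.  ,  0.9 ,  2.13])), (np.float64(-1.92), array([ 0.21,  0.44,  1.8 , -0.  ,  0.9 ,  2.13]))]
[(0, array([-0.42,  0.58,  1.44, -0.  ,  1.12, -0.42])), (3.14, array([-0.42,  0.58,  1.44, -0.  ,  1.12,  2.72])), (-3.14, array([-0.42,  0.58,  1.44, -0.  ,  1.12,  2.72]))]
[(-0.18, array([ 0.48,  0.67,  1.35, -0.  ,  1.11,  0.66])), (2.96, array([ 0.48,  0.67,  1.35, -0.  ,  1.11, -2.48])), (-3.32, array([ 0.48,  0.67,  1.35, -0.  ,  1.11, -2.48]))]
[(0, array([-0.77,  0.77,  1.22, -0.  ,  1.15, -0.77])), (3.14, array([-0.77,  0.77,  1.22, -0.  ,  1.15,  2.37])), (-3.14, array([-0.77,  0.77,  1.22, -0.  ,  1.15,  2.37]))]
[[-0.001 -0.953 -0.303  0.078]
 [ 1.    -0.001 -0.    -0.001]
 [ 0.    -0.303  0.953 -0.118]
 [ 0.     0.     0.     1.   ]] 344.9582000979957
```

Plate is 171 x 221 mm at (0.554, -0.149), yaw 2.5°, and the level measures 157 mm long, so both fit the given sizes. Now picking the level and setting it down.

Run:
```python
from h import *
a=np.radians(70.8);p=np.array([.4577,.1757,.031])
r.reach(p+[0,0,.09],q(a)); command_gripper(.06,30)
r.move_straight(p,q(a),speed=.12,max_force=8); print(st())
command_gripper(.01,30); print(st())
r.move_straight([p[0],p[1],.21],speed=.25); print(st())
c=np.radians(2.54);g=np.array([.559,-.149,0])
r.reach(g+[0,0,.2],q(c,.026))
r.move_straight(g+[0,0,.092],q(c,.026),speed=.15); print(st())
hit=r.move_straight(g+[0,0,.075],q(c,.026),speed=.02,max_force=2.5); print(hit,st())
```

```text
(3.1583, array([0.4581, 0.1758, 0.0315]), array([-0.3, -0.8, -0.1]), 0.06000156964915026, array([ 0.21,  0.59,  1.87, -0.  ,  0.68, -1.03]))
(3.5667, array([0.4583, 0.1759, 0.0318]), array([ 0. , -0.2,  6.2]), 0.023387828500909365, array([ 0.21,  0.59,  1.87,  0.  ,  0.68, -1.03]))
(4.4333, array([0.4567, 0.1754, 0.2085]), array([-0.4, -0.1, -3.2]), 0.023052784949184526, array([ 0.21,  0.32,  1.69, -0.  ,  1.13, -1.03]))
(6.5833, array([ 0.5597, -0.1489,  0.0929]), array([ 0. , -0.3, -1.7]), 0.023437510418346283, array([-0.4 ,  0.61,  1.57,  0.03,  0.97, -0.47]))
True (7.25, array([ 0.5589, -0.149 ,  0.0781]), array([-0. ,  0.4,  3.4]), 0.02328804201939286, array([-0.41,  0.63,  1.58,  0.03,  0.94, -0.47]))
```

Contact came at the predicted height. Now releasing the level and fetching the wedge.

```bash
cat >> h.py <<'E'
YA=np.array([-.0443,.999,0]);ED=np.array([.5290,-.2603,0]);CP=np.radians(2.54)
E
python3 - <<'E'
from h import *
command_gripper(.05); 
s=r.read_state()['eef_pos'];r.move_straight([.559,-.1497,.17],speed=.15)
r.reach([.54,-.12,.2],q(CP)); shot('wrist','w1.png')
a=np.radians(-10.57);p=np.array([.5286,.3018,.034])
r.reach(p+[0,0,.15],q(a)); command_gripper(.065,40)
r.move_straight(p,q(a),speed=.15,max_force=8); print(st())
command_gripper(.02,40); print(st())
r.move_straight(p+[0,0,.2],speed=.25); print(st())
E
```

```text
(11.75, array([0.5292, 0.3021, 0.035 ]), array([ 0.7, -0.5,  0.2]), 0.06529255528273833, array([ 0.39,  0.73,  1.52, -0.  ,  0.89,  0.58]))
(12.1167, array([0.529 , 0.302 , 0.0346]), array([0.3, 0.8, 1.6]), 0.035395839658559594, array([0.39, 0.73, 1.52, 0.  , 0.89, 0.58]))
(13.0667, array([0.5278, 0.3014, 0.2323]), array([-0.9,  0.3, -1.4]), 0.035271714825278404, array([ 0.39,  0.51,  1.32, -0.  ,  1.31,  0.58]))
```

View pics/w1.png

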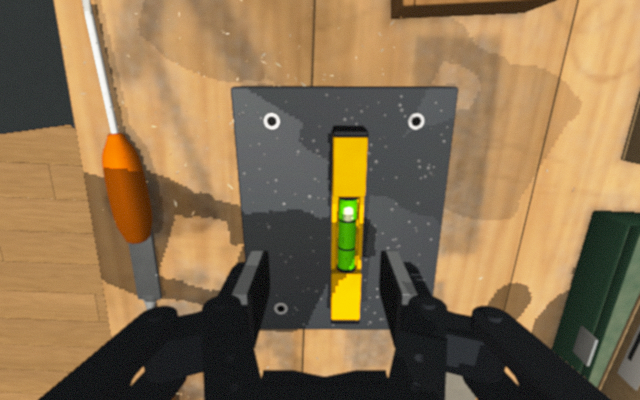

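The wrist view shows the level across the plate with its bubble at the high end, px (348,212) in a vial running from row 198 to 270. Now bringing the wedge in front of the box and up to the edge.

```bash
python3 - <<'E'
from h import *
G=lambda d,z:ED+YA*(d/1000-.1025)+[0,0,z]
Q=q(CP)
r.reach([.46,.05,.25],Q); r.reach(G(-8,.12),Q)
r.move_straight(G(-8,.045),Q,speed=.15)
print(r.move_straight(G(-8,.030),Q,speed=.02,max_force=3),st())
shot('wrist','w2.png')
z=r.read_state()['eef_pos'][2]
print(r.move_straight(G(10,z),Q,speed=.03,max_force=10),st())
command_gripper(.06);print(st())
r.move_straight(G(10,.12),Q,speed=.2)
r.reach(ED+[.011,.06,.2],Q);shot('wrist','w3.png');print(st())
E
python3 -c "
import cv2,numpy as np
cv2.imwrite('pics/v.png',np.vstack([cv2.imread('pics/w%d.png'%i)[:,:] for i in (2,3)])[:,:].repeat(1,0)) if 0 else cv2.imwrite('pics/v.png',cv2.resize(np.vstack([cv2.imread('pics/w%d.png'%i) for i in (2,3)]),None,fx=.75,fy=.75))"
```

```text
True (16.9667, array([ 0.5339, -0.3709,  0.0333]), array([ 1.1, -1.1,  4.8]), 0.03520215084943824, array([-0.72,  0.79,  1.39,  0.  ,  0.96, -0.77]))
False (17.7583, array([ 0.5331, -0.3519,  0.0333]), array([1.2, 1.5, 3.6]), 0.03505053176402267, array([-0.7 ,  0.78,  1.42,  0.  ,  0.94, -0.75]))
(18.125, array([ 0.5328, -0.3525,  0.033 ]), array([-0.5, -0.4, -0.8]), 0.06014119831674851, array([-0.7 ,  0.78,  1.42,  0.  ,  0.94, -0.75]))
(19.4833, array([ 0.5395, -0.2014,  0.1985]), array([-0.3, -0.3, -0.4]), 0.059909376508086754, array([-0.49,  0.49,  1.46, -0.  ,  1.19, -0.53]))
```

View pics/v.png

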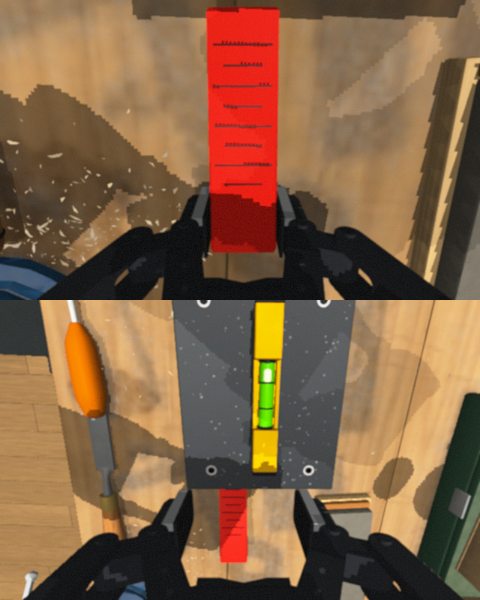

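The wedge is straight, with its tip under the edge. The vial lines sit at rows ~111 and ~144 of w3, so 1.5 px/mm. Now I push with closed fingers on the butt and measure the bubble after each push.

```bash
cat >> h.py <<'E'
QP=q(CP)
def push(d,back=.015):
    T=lambda d:ED+YA*((d-125-11)/1000)+[0,0,.03]
    p0=T(d)-YA*.06
    r.reach(p0+[0,0,.07],QP); r.move_straight(p0,QP,speed=.2)
    r.move_straight(T(d)-YA*.03,QP,speed=.15,max_force=22)
    h=r.move_straight(T(d),QP,speed=.03,max_force=22);s=st();print('push',d,'hit',h,s[1],s[2],'d by tcp',round(float((s[1]-ED)@YA*1000+136),1))
    r.move_straight(s[1]-YA*back,QP,speed=.1); r.move_straight(s[1]-YA*back+[0,0,.08],QP,speed=.25)
def look(f,wait=.3):
    r.reach(ED+[.011,.06,.2],QP);r.hold(wait);im,d=shot('wrist',f);s=r.read_state()
    hsv=cv2.cvtColor(im,cv2.COLOR_RGB2HSV).astype(int);H,S,V=[hsv[60:200,320:400,i] for i in range(3)]
    g=(H>40)&(H<80)&(S>120)&(V>60);y,x=np.nonzero(g);cx=int(np.median(x))
    yy=y[abs(x-cx)<5];prof=im[60:200,320+cx-3:320+cx+4].astype(float).mean(1)
    print(f,'t',s['time_s'],'cx',320+cx,'vial rows',60+yy.min(),60+yy.max())
    a,b=yy.min(),yy.max()+1
    print('R',prof[a:b,0].astype(int).tolist());print('G',prof[a:b,1].astype(int).tolist())
E
python3 - <<'E'
from h import *
command_gripper(0,40)
push(33);look('w4.png')
push(46);look('w5.png')
E
python3 -c "
import cv2,numpy as np
cv2.imwrite('pics/v2.png',np.hstack([cv2.resize(cv2.imread('pics/w5.png'),None,fx=.75,fy=.75),cv2.resize(cv2.imread('pics/w5.png')[60:200,320:390],None,fx=2.14,fy=2.14)[:300]]))"
```

```text
push 33 hit False [ 0.5339 -0.3643  0.0305] [ 0.7 -6.  -0.2] d by tcp 31.9
w4.png t 24.9917 cx 354 vial rows 82 169
R [57, 81, 100, 106, 108, 107, 105, 107, 124, 172, 209, 224, 231, 233, 233, 233, 234, 236, 237, 237, 238, 238, 238, 237, 232, 215, 160, 89, 64, 90, 106, 107, 108, 107, 107, 107, 107, 107, 107, 106, 107, 106, 105, 106, 106, 107, 106, 107, 107, 105, 106, 106, 106, 106, 106, 106, 106, 106, 107, 106, 97, 71, 53, 74, 97, 104, 105, 106, 105, 105, 105, 105, 105, 104, 104, 104, 104, 104, 110, 118, 125, 126, 125, 126, 126, 116, 84, 47]
G [112, 181, 224, 232, 232, 231, 231, 232, 232, 236, 240, 242, 243, 243, 244, 243, 244, 244, 245, 244, 244, 245, 245, 245, 245, 236, 178, 102, 130, 208, 234, 234, 233, 233, 233, 233, 233, 233, 233, 232, 233, 234, 232, 233, 233, 233, 233, 234, 233, 233, 234, 233, 233, 233, 233, 233, 233, 233, 234, 236, 224, 158, 105, 161, 222, 234, 234, 234, 233, 233, 233, 233, 233, 233, 233, 233, 234, 234, 239, 247, 250, 250, 250, 250, 252, 249, 193, 97]
push 46 hit False [ 0.5336 -0.3523  0.0307] [ 0.2 -8.9 -1.3] d by tcp 43.9
w5.png t 29.8417 cx 354 vial rows 81
[... 179 characters left out ...]
09, 108, 109, 108, 108, 108, 108, 108, 109, 108, 108, 109, 107, 107, 108, 107, 106, 107, 107, 107, 106, 106, 106, 107, 108, 100, 73, 54, 72, 95, 104, 106, 106, 106, 105, 106, 103, 106, 105, 104, 105, 106, 103, 105, 108, 117, 125, 126, 127, 126, 116, 88, 52]
G [138, 211, 234, 234, 233, 233, 233, 233, 235, 239, 243, 244, 245, 245, 245, 245, 246, 246, 246, 246, 246, 246, 246, 247, 247, 238, 182, 104, 134, 212, 236, 236, 235, 234, 234, 235, 234, 235, 234, 234, 234, 234, 234, 235, 235, 235, 235, 235, 234, 235, 234, 234, 235, 234, 235, 234, 234, 234, 235, 237, 228, 164, 106, 155, 219, 234, 235, 234, 235, 234, 234, 233, 235, 234, 234, 233, 234, 234, 234, 238, 246, 249, 250, 250, 252, 250, 200, 105]
```

View pics/v2.png

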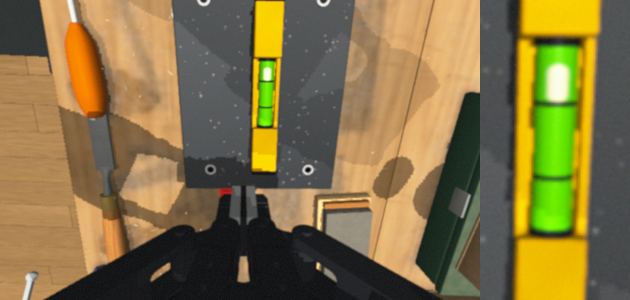

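The bubble is still on its stop, at centre index 17 against a vial middle of 45 (1.57 px/mm). I keep pushing in steps, computing the offset automatically.

```bash
cat >> h.py <<'E'
def bub(f,wait=.5):
    r.reach(ED+[.011,.06,.2],QP);r.hold(wait);im,d=shot('wrist',f);t=r.read_state()['time_s']
    p=im[75:180,351:358].astype(float).mean(1);R=p[:,0];G=p[:,1]
    w=np.clip((R-150)/70,0,1);i=np.arange(len(R));c=(w*i).sum()/w.sum() if w.sum()>2 else np.nan
    dark=[int(k) for k in i[2:-2] if G[k]<185 and G[k]==G[k-2:k+3].min()]
    print(f,'t',t,'bubble row',75+c,'n',w.sum(),'dark rows',[75+k for k in dark]);b=(126-75-c)/1.57;print('bubble mm',b);return b
E
python3 - <<'E'
from h import *
push(56);b=bub('w6.png')
if b>15: push(64);b=bub('w7.png')
E
```

```text
push 56 hit False [ 0.5332 -0.3423  0.0307] [ 0.1 -7.5 -0.9] d by tcp 53.9
w6.png t 34.825 bubble row 122.00871287128712 n 25.76530612244898 dark rows [78, 143, 169]
bubble mm 2.542221101091004
```

The bubble is off the stop and reads +2.5 mm, so a last small push of about 1.6 mm should centre it.

```bash
python3 - <<'E'
from h import *
b=bub('w6b.png')
if b>1: push(56+.667*b);b=bub('w8.png',1.0)
E
python3 -c "
import cv2,numpy as np
a=cv2.imread('pics/w8.png')
cv2.imwrite('pics/v3.png',np.hstack([cv2.resize(a,None,fx=.75,fy=.75),cv2.resize(a[60:200,320:390],None,fx=2.14,fy=2.14)[:300]]))"
```

```text
w6b.png t 35.625 bubble row 120.67582331824568 n 26.151020408163266 dark rows [79, 143, 170]
bubble mm 3.3911953386970257
push 58.26192729091092 hit False [ 0.5331 -0.3402  0.0308] [ 0.4 -8.  -0.4] d by tcp 56.0
w8.png t 41.1083 bubble row 124.49061413673232 n 26.418367346938773 dark rows [79, 143, 170]
bubble mm 0.9613922695972447
```

View pics/v3.png

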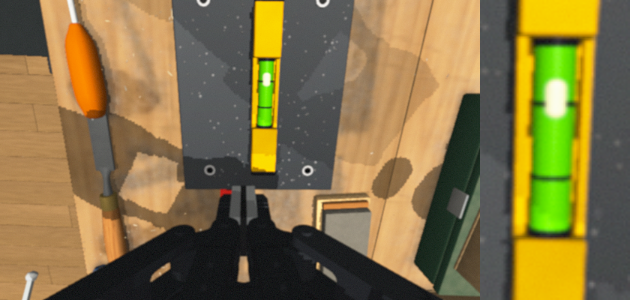

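The picture disagrees with my number. The bubble sits at row ~106, over the upper line, because yellow pixels below the vial biased the centroid. I fix that by restricting rows and re-evaluate.

```bash
cat >> h.py <<'E'
def ev(im):
    p=im[82:166,351:358].astype(float).mean(1);w=np.clip((p[:,0]-130)/80,0,1)
    e=np.nonzero(w>.5)[0];return round((125.8-82-(e[0]+e[-1])/2)/1.57,2),e[0]+82,e[-1]+82
def bub(f,wait=.5):
    r.reach(ED+[.011,.06,.2],QP);r.hold(wait);im,d=shot('wrist',f);t=r.read_state()['time_s'];e=ev(im);print(f,t,e);return e[0]
E
python3 - <<'E'
from h import *
for f in ['w4','w5','w6','w6b','w8']: print(f,ev(cv2.imread(f'pics/{f}.png')[:,:,::-1]))
E
```

```text
w4 (np.float64(17.07), np.int64(91), np.int64(107))
w5 (np.float64(17.71), np.int64(90), np.int64(106))
w6 (np.float64(16.43), np.int64(92), np.int64(108))
w6b (np.float64(16.11), np.int64(92), np.int64(109))
w8 (np.float64(12.93), np.int64(97), np.int64(114))
```

The rate checks out: 0.66 mm of insertion per mm of bubble. Pushing 7 mm more, then the remainder.

```bash
python3 - <<'E'
from h import *
c=58.26+7;push(c);b=bub('w9.png',1.0)
if 1.2<b<8: push(c+.66*b);b=bub('w10.png',1.2)
E
python3 -c "
import cv2,numpy as np
a=cv2.imread('pics/w10.png'); a=cv2.imread('pics/w9.png') if a is None else a
cv2.imwrite('pics/v4.png',np.hstack([cv2.resize(a,None,fx=.75,fy=.75),cv2.resize(a[60:200,320:390],None,fx=2.14,fy=2.14)[:300]]))"
```

```text
push 65.25999999999999 hit False [ 0.5327 -0.333   0.0307] [-0.1 -8.3 -0.8] d by tcp 63.2
w9.png 46.5333 (np.float64(2.74), np.int64(113), np.int64(130))
push 67.0684 hit False [ 0.5327 -0.3313  0.0307] [ 0.4 -9.  -0.6] d by tcp 64.9
w10.png 52.1583 (np.float64(0.51), np.int64(117), np.int64(133))
```

View pics/v4.png

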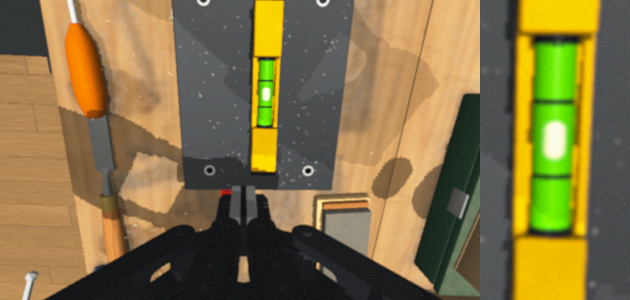

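The bubble (crop rows 122–160) stands between the lines (100 and 175), and the hand is clear. One steadiness check, then I hand in.

Run:
```python
from h import *
b=bub('w11.png',1.0)
if abs(b)<1.8: print(r.finish_job())
```

```text
w11.png 53.4583 (np.float64(0.51), np.int64(117), np.int64(133))
the job is handed in; nothing more can be done
None
```

The job is handed in at 53 s of the 72 allowed: the wedge is about 65 mm under the low right edge and carries the plate, the level is on top, and the bubble stood still about 0.5 mm from centre with the hand clear; no verdict came back.

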